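Draw a laminated sign panel out from under the bridge and register it in the corner

ROBOT

A 7-joint arm with a two-finger parallel gripper is mounted at the origin on the work surface. World frame = base frame: x ahead of the robot, y to its left, z up, the work surface at z = 0. Lengths are in mm, angles in rad, forces in N, time in s.
With the tool pointing down it reaches from about 400 to 900 mm from the base axis. Payload 5.6 kg.
Tool frame: the origin (TCP) lies midway between the tips of the shut fingers; the grasp point (between the pads) lies 19 mm behind it (bot.grip_depth is the distance from the TCP to the grasp point, in mm); z points along the fingers, y is the line along which they close (so a half turn about z gives the same grasp; the last joint's range is limited). The gripper opens to 92 mm and grips with 3 to 60 N. Pads are 20 mm wide; open, the fingers measure 128 mm over their backs; the gripper's body (75 mm by 189 mm) begins 69 mm behind the grasp point.
Start: joints at [-1.276, 0.468, -0.012, 1.603, 0.006, 1.071, -0.056], TCP at [215.459, 613.259, 214.592] pointing down, gripper open.
Joint ranges: [-2.53, 2.53], [-0.31, 2.02], [-1.57, 1.55], [0.28, 2.44], [-1.29, 4.43], [0.15, 1.84], [-2.92, 2.92]. Speed limits (rad/s): [2.57, 2.57, 3.14, 3.14, 3.14, 3.14, 3.14].

INTERFACE

Orientations are given as a unit quaternion [w, x, y, z].
In Python, from plant import bot gives the robot as it stands. The module is installed in compiled form; this text tells all that it offers. Calls block until the motion is done:
- bot.movep(position, orientation): joint-space move of the TCP to a pose.
- bot.move_straight(position, attitude=None, max_speed=150, guard=None): straight line of the TCP; attitude=None keeps the orientation; max_speed is the mean speed in mm/s. With guard (N) it stops when the force on the tool has changed by that much, and returns True; else False.
- bot.movej(angles): joint-space move.
- bot.command_gripper(opening, strength=None): opening from 0.0 (shut) to 1.0 (fully open); strength is the grip in N (None keeps the last); returns when the fingers have stopped.
- bot.dwell(seconds).
- bot.ik(position, orientation): joint angles nearest the present ones, or None.
- bot.get_obs(): the state.
- bot.snapshot(name): name is "scene" or "top" or "wrist"; returns a dict with "img" (400x640x3 uint8, red, green, blue), "K" (3x3 intrinsics, pixels), "distortion" ([k1, k2, p1, p2, k3] as OpenCV has them; the pictures are not rectified), "R" (3x3) and "t" (3): a world point X has camera coordinates R X + t. Camera axes: x right, y down, z forward; pixel columns grow to the right and rows downward; lengths in mm; the calibration is good to about 2 mm. A picture is of the moment at which its call begins. There is no depth.
A pose or a line that the arm cannot do raises bot.IKError and nothing moves.
- bot.sign_off(): hands the job in; it is judged then, once.
Trained networks look in a picture, given as the dict that the camera call returned (one of the last four; its "shot" number tells which), for a name from the list of things; names that differ only in an ending like _2 or _b are one class to them, and where a whole thing is asked for, a point or a joint stands for the part that bears it (a point fixed in the world has none). Each returns a list of dicts, best first, with "confidence" (0 to 1); they miss things now and then, are a little off and sometimes report something else, mostly with a low value. They report only what shows in the picture. A call takes as long as a camera call. They do not tell look-alikes from the thing itself.
- bot.look_for(picture, thing): "location" ([column, row] in pixels, amid what is visible of it).
The state is a dict: "clock": time; "joint_pos": joint angles; "joint_velocities": joint speeds; "joint_efforts": joint torques, N m; "tcp_pos": TCP position; "tool_rot": TCP orientation; "wrist_force": force on the tool from outside, world axes, zero at the start; "ft_torque": the same for the moment, N m; "finger_gap": opening from 0.0 (shut) to 1.0 (fully open); "grip_force": force on a finger pad.
Only numpy, scipy, OpenCV 4.12 (cv2) and the standard library are available. Lean on these libraries where they do the work, as an engineer would, in place of code of your own. Each camera call takes 0.05 s, during which the arm holds its last target. There are 200 camera calls.

TASK

A thin sign panel has stopped in the laminator with only a narrow strip showing in front of the machine's bridge. Press on its top and drag it out towards the front stop, then slide it sideways along the stop until it lies flat and flush in the corner between the front stop and the adjustable side fence, and let go of it. Press it gently - a hard press dents it - and leave the other things on the bench where they are.

Things in the scene. Friction and masses are not known exactly. Their poses are not given: they have to be found in the camera images.
- panel: Thin flat white rigid sign panel, 130 (own x) x 100 (own y) x 4 mm, about 90 g. Origin: centre of its underside. Starts flat on the recess floor, long side along the laminator's x, 13 to 20 mm of its front end showing before the hood. It slides on the bed with friction about 0.25; fingertips grip it better but slip under a light press: hold 15 to 20 N. Over 45 N dents it.
- laminator: Grey bench laminator with dark steel guides, fixed. Origin on the table; x runs from its front (robot side) to its back, y left, z up. Recess floor at z = 20 mm, walls 10 mm high (top z = 30): front stop, right guide (inner face y = -112 mm) and a block left of the infeed lane (right face y = -8, front face x = +50). In front of x = +50 the recess is open to the left as far as the fence.
- lane (a point): Middle of the mouth of the infeed lane, at floor height: laminator x = +50 mm, y = -60 mm; axes as the laminator's. The lane is 104 mm wide and runs back (+x) from here under the bridge; the panel starts in it.
- hood (a point): Middle of the lower front edge of the bridge's hood: laminator x = +50, y = +22, z = 80 mm. The hood rises to z = 150; below it the bridge face is at x = +55 with underside z = 65; cheeks close the ends (outside y = -145 and +190, from x = +50 back). An upright gripper hits the hood before its tips reach the panel's strip; leaning back to the front some 40 degrees clears it.
- front_stop (a point): Point on the front stop's inner face, at floor height: laminator x = -90 mm, y = 0. The stop is a straight bar along y, 15 mm thick, 10 mm high. The panel's front edge must end against it.
- fence: Adjustable side fence: aluminium bar 130 mm long (x) by 18 by 14 mm high, two black thumbscrews on top (8 mm higher), clamped on the recess floor left of the lane, parallel to the laminator's x; inner face at laminator y = 100 to 130 mm, set anew each time. Origin: middle of the lower edge of its inner (right) face; axes as the laminator's.
- fence_face (a point): The same point as the fence's origin: middle of its inner face at floor height, axes as the laminator's. The panel's left edge must end against this face.
- roll: Bystander: roll of grey film standing upright, 90 mm diameter, 140 mm high. Origin: centre of its underside.
- spray_bottle: Bystander: black spray bottle with a red head, 72 mm diameter, 193 mm high. Origin: centre of its underside.
- cup: Bystander: plain white cup, 84 mm diameter, 110 mm high. Origin: centre of its underside.
- squeegee: Bystander: flat black squeegee card, 100 by 78 by 10 mm, lying flat. Origin: centre of its underside.
Not all that is in view belongs to the job. Of the things like the panel, leave any that is blue, turquoise or yellow; of the rest the smaller one is meant.

How it is judged (in metres and radians):
On the way, in this order (a step that is already met when the one before it is completed fails the run):
1. the panel has been drawn out from under the bridge, close to the front stop (x of panel in the frame of laminator below -0.015 m and z of panel in the frame of laminator below 0.026 m), for 0.1 s.
2. the panel has been slid up to the side fence (y of panel in the frame of fence_face above -0.0535 m), for 0.1 s.
At the end, for the whole second after the job is handed in: The panel lies flat on the recess floor, at rest, its front edge within 3.5 mm of the front stop and its left edge within 3.5 mm of the side fence, square to them within 2 degrees (x of panel in the frame of laminator between -0.028 and -0.0215 m and y of panel in the frame of fence_face between -0.0535 and -0.047 m and z of panel in the frame of laminator below 0.0225 m and angle between the x axis of panel and the x axis of laminator, either way round below 0.035 rad and angle between panel's own z axis and vertical below 0.03 rad and linear speed of panel below 0.01 m/s); the robot touches nothing.
It fails at once if the fingers press the panel with more than 45 N (contact force between the fingers and panel above 45 N).
It fails at once if a bystander object is moved by more than 30 mm (distance of any of roll, spray_bottle, cup, squeegee from where it was at the start of the episode above 0.03 m).
It also fails if it takes over 66 s, if anything falls off the work surface, if the arm or the gripper's body presses on something with over 40 N, if the wrist force passes 120 N, or if a joint passes its speed limit or range.

## Working session

There is one attempt and no reset: what is moved stays moved. The work goes in short steps, each a Python script; the robot and the scene stay as the last script left them, time stands still between calls to the robot, and variables do not carry over. Pictures are saved under pics/ and viewed, at most 10 in all, crops included, and the job is handed in when it is done.

```bash
mkdir -p pics; cat > h.py <<'E'
import numpy as np, cv2
from plant import bot
def save(p,n): cv2.imwrite('pics/'+n,p['img'][:,:,::-1])
def ray(p,uv):
    uv=np.array(uv,float).reshape(-1,1,2)
    n=cv2.undistortPoints(uv,np.array(p['K'],float),np.array(p['distortion'],float)).reshape(-1,2)
    R=np.array(p['R']);t=np.array(p['t'])
    return -R.T@t, np.c_[n,np.ones(len(n))]@R
def onz(p,uv,z):
    c,d=ray(p,uv); return c+d*((z-c[2])/d[:,2])[:,None]
def proj(p,X):
    return cv2.projectPoints(np.array(X,float).reshape(-1,1,3),cv2.Rodrigues(np.array(p['R']))[0],np.array(p['t'],float),np.array(p['K'],float),np.array(p['distortion'],float))[0].reshape(-1,2)
E
python3 - <<'E'
from h import *
import pickle
for n in ['scene','top']:
    p=bot.snapshot(n); save(p,n+'0.png'); pickle.dump(p,open(n+'0.pkl','wb'))
    print(n,'cam',np.round(-np.array(p['R']).T@p['t']))
    for th in ['panel','laminator','lane','hood','front_stop','fence','fence_face','roll','spray_bottle','cup','squeegee']:
        print(th,[(np.round(d['location']).tolist(),round(d['confidence'],2)) for d in bot.look_for(p,th)][:4])
print(bot.get_obs()['clock'],bot.get_obs()['tool_rot'])
E
```

```text
scene cam [ 940. -778. 1106.]
panel [([304.0, 144.0], 0.9), ([290.0, 268.0], 0.75), ([362.0, 294.0], 0.71), ([240.0, 230.0], 0.6)]
laminator [([362.0, 199.0], 0.58)]
lane [([362.0, 196.0], 0.6)]
hood [([357.0, 201.0], 0.59)]
front_stop [([362.0, 200.0], 0.59), ([219.0, 295.0], 0.55)]
fence [([345.0, 166.0], 0.54)]
fence_face [([346.0, 170.0], 0.44)]
roll [([362.0, 120.0], 0.91)]
spray_bottle [([283.0, 325.0], 0.9)]
cup [([387.0, 127.0], 0.74)]
squeegee [([217.0, 291.0], 0.94)]
top cam [ 279.   13. 1374.]
panel [([388.0, 124.0], 0.94), ([199.0, 288.0], 0.88), ([383.0, 285.0], 0.87), ([397.0, 204.0], 0.66)]
laminator [([275.0, 161.0], 0.92), ([462.0, 258.0], 0.22)]
lane [([272.0, 158.0], 0.91)]
hood [([273.0, 159.0], 0.79)]
front_stop [([274.0, 163.0], 0.61)]
fence [([235.0, 203.0], 0.83)]
fence_face [([234.0, 202.0], 0.78)]
roll [([135.0, 207.0], 0.7)]
spray_bottle [([476.0, 164.0], 0.8)]
cup [([144.0, 167.0], 0.91)]
squeegee [([464.0, 259.0], 0.94)]
1.2 [3.99324791e-05 1.68122315e-01 9.85766141e-01 3.81125857e-05]
```

View pics/top0.png

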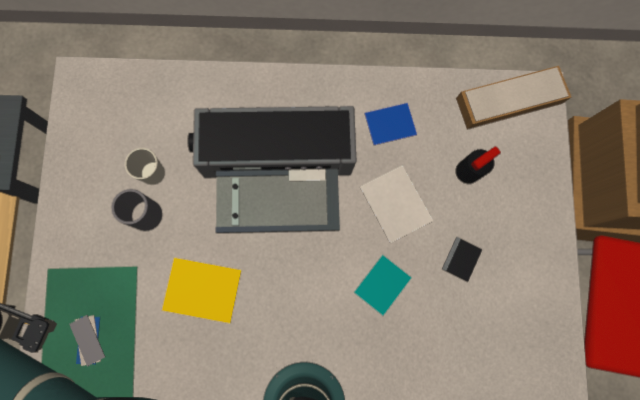

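View pics/scene0.png

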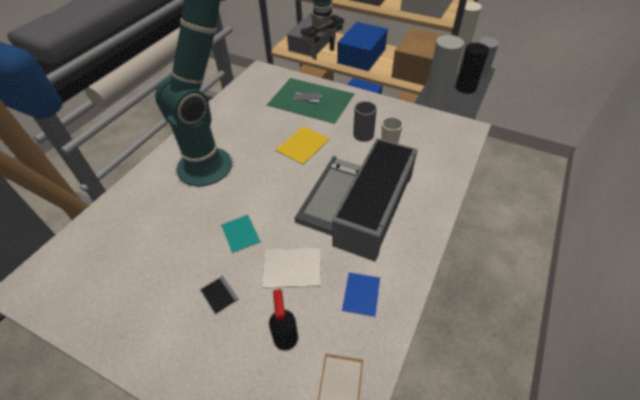

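Candidates: the white strip in the laminator at about (307,174), a loose white sheet at (397,204), and blue (390,124), turquoise (383,285) and yellow (202,290) pieces. The strip in the laminator fits: it is white, sits in the lane, and should be smaller than the loose white sheet. I'll confirm that in a crop.

```bash
python3 - <<'E'
from h import *
import pickle
p=pickle.load(open('top0.pkl','rb'))
c=p['img'][95:245,180:440,::-1]
cv2.imwrite('pics/crop.png',cv2.resize(c,None,fx=3,fy=3,interpolation=cv2.INTER_CUBIC))
w=onz(p,[[361,186],[403,166],[432,218],[391,241]],2);print(np.round(np.linalg.norm(np.diff(w,axis=0),axis=1)))
E
```

```text
[134. 167. 133.]
```

View pics/crop.png

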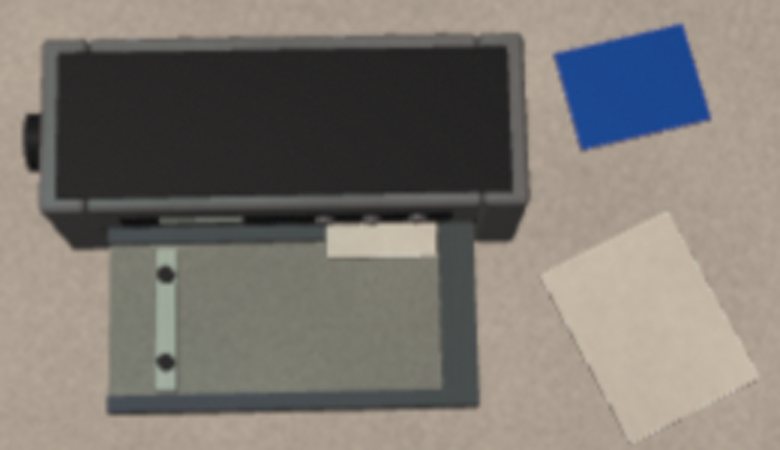

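The loose white sheet measures 134 x 167 mm, so it's the larger one. The strip at crop (327-435, 223-257) is about 100 mm wide and is the panel to move. Next I'll get a coarse laminator pose and a wrist view over the recess.

```bash
python3 - <<'E'
from h import *
import pickle
p=pickle.load(open('top0.pkl','rb'))
f=lambda L:(np.array(L,float)+.5)/3-.5+[180,95]
A=onz(p,f([[441,389],[110,396],[442,224]]),30); print(np.round(A,1))
d=A[1]-A[0]; yaw=np.arctan2(-d[0],d[1]); print('yaw',yaw)
R=np.array([[np.cos(yaw),-np.sin(yaw)],[np.sin(yaw),np.cos(yaw)]])
O=A[0,:2]-R@[-90,-112]; print('O',O)
S=onz(p,f([[327,257],[436,256]]),24); print('strip lam',np.round((S[:,:2]-O)@R,1))
F=onz(p,f([[175,250],[175,388],[166,275],[166,362]]),34); print('fence lam',np.round((F[:,:2]-O)@R,1))
c=O+R@[-20,0]
from scipy.spatial.transform import Rotation as Ro
q=Ro.from_matrix(np.c_[[R[0,1],R[1,1],0],[R[0,0],R[1,0],0],[0,0,-1]]) .as_quat()  # tool x = lam y
q2=Ro.from_matrix(np.c_[[R[0,0],R[1,0],0],[-R[0,1],-R[1,1],0],[0,0,-1]]).as_quat()
q3=Ro.from_matrix(np.c_[[-R[0,0],-R[1,0],0],[R[0,1],R[1,1],0],[0,0,-1]]).as_quat()
for n,qq in(('x=y',q),('x=x',q2),('x=-x',q3)):
    w=np.roll(qq,1)
    print(n,w,bot.ik([c[0]-60,c[1],380],w))
E
```

```text
[[466.6 -51.3  30. ]
 [453.4 245.5  30. ]
 [619.7 -49.9  30. ]]
yaw 0.044491769348996506
O [551.52077239  64.62454496]
strip lam [[  35.3  -11.1]
 [  34.3 -111.4]]
fence lam [[ 42.2 126.9]
 [-84.6 126.5]
 [ 19.1 134.9]
 [-60.8 134.6]]
x=y [0.         0.6912029  0.72266074 0.        ] [-0.768765    0.00334451  0.57541067  1.81764432 -0.00187824  1.32114282
 -0.14840107]
x=x [0.         0.99975257 0.02224405 0.        ] [-0.88964934 -0.0033756   0.69730922  1.82300138  0.002237    1.32117952
 -1.71920009]
x=-x [ 0.         -0.02224405  0.99975257  0.        ] [-0.62897971  0.01055143  0.43370157  1.81084478 -0.00457581  1.32117578
  1.42111913]
```

```bash
python3 - <<'E'
from h import *
import pickle
bot.command_gripper(0.0)
bot.movep([455,65,400],[0,-0.0131,0.99991,0])
p=bot.snapshot('wrist'); save(p,'w1.png'); pickle.dump(p,open('w1.pkl','wb'))
print(np.round(-np.array(p['R']).T@p['t']),np.round(p['R'],2).tolist(),bot.get_obs()['clock'])
E
```

```text
[379.  63. 570.] [[-0.03, 1.0, 0.0], [0.96, 0.03, 0.27], [0.27, 0.01, -0.96]] 4.8417
```

View pics/w1.png

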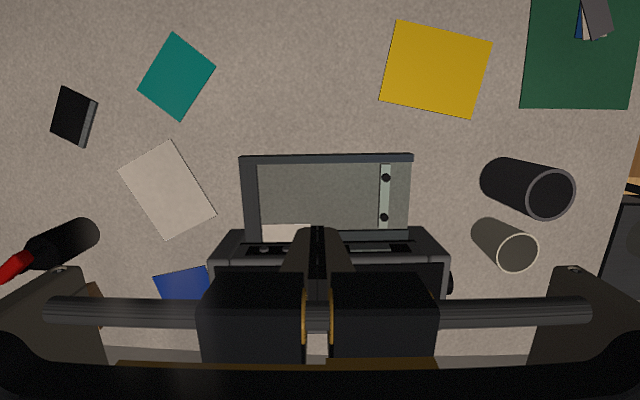

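The wrist view shows the recess at (240-413, 153-242), the fence at (385, 165-230) and the strip at about (287,231). I'll enlarge it to read the edges.

```bash
python3 - <<'E'
from h import *
import pickle
p=pickle.load(open('w1.pkl','rb'))
c=p['img'][145:265,227:427,::-1]
c=np.clip(c.astype(float)*1.5,0,255).astype(np.uint8)
cv2.imwrite('pics/w1c.png',cv2.resize(c,None,fx=4,fy=4,interpolation=cv2.INTER_CUBIC))
E
```

```text
(no output)
```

View pics/w1c.png

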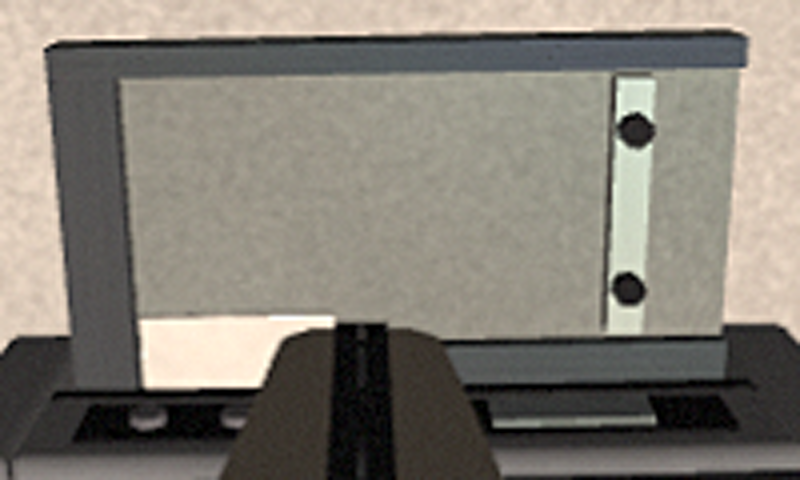

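```bash
cat > fit.py <<'E'
from h import *
import pickle
from scipy.optimize import least_squares
p=pickle.load(open('w1.pkl','rb'))
f=lambda L:(np.array(L,float)+.5)/4-.5+[227,145]
# (axis, value(None=fence), z, pts)
F=[(0,-90,30,[[130,78],[400,74],[600,71],[735,68]]),
   (1,-112,20,[[122,85],[130,220],[139,380]]),
   (0,50,20,[[460,339],[590,337],[715,336]]),
   (0,50,30,[[460,346],[715,341]]),
   (1,None,20,[[610,90],[607,200],[604,320]]),
   (1,None,34,[[616,85],[608,325]])]
def res(v,full=False):
    c,s=np.cos(v[2]),np.sin(v[2]);R=np.array([[c,-s],[s,c]]);r=[]
    for a,val,z,P in F:
        L=(onz(p,f(P),z)[:,:2]-v[:2])@R
        r.append(L[:,a]-(v[3] if val is None else val))
    return r if full else np.concatenate(r)
s=least_squares(res,[551,65,.02,127]);v=s.x
print('x y yaw fence',np.round(v,4));[print(np.round(r,1)) for r in res(v,True)]
c,sn=np.cos(v[2]),np.sin(v[2]);R=np.array([[c,-sn],[sn,c]])
S=(onz(p,f([[139,319],[335,317]]),24)[:,:2]-v[:2])@R;print('strip',np.round(S,1))
t=pickle.load(open('top0.pkl','rb'));g=(np.array([[441,389],[110,396],[327,257],[436,256],[175,388]])+.5)/3-.5+[180,95]
print('top check',np.round((onz(t,g,28)[:,:2]-v[:2])@R,1).tolist())
np.save('lam.npy',v)
E
python3 fit.py
```

```text
x y yaw fence [5.540852e+02 6.403110e+01 4.230000e-02 1.276334e+02]
[-0.1  0.1  0.1 -0.6]
[ 1.1  0.2 -1.4]
[0.1 0.2 0.9]
[-0.2 -0.5]
[-0.7  0.1  1.3]
[-1.   0.4]
strip [[  34.9 -110.1]
 [  35.3   -9.7]]
top check [[-92.0, -111.6], [-92.7, 185.9], [31.9, -10.4], [31.1, -110.4], [-86.5, 127.7]]
```

The fit is consistent to about 1 mm: laminator at (554, 64), yaw 0.042, fence face at y = 127.6. The panel shows about 16 mm in the lane centre. I'll press it leaning back 42° and drag it partway out.

```bash
cat > m.py <<'E'
from h import *
from scipy.spatial.transform import Rotation as Ro
v=np.load('lam.npy'); RZ=Ro.from_euler('z',v[2]).as_matrix()
def W(l): return np.array([v[0],v[1],0])+RZ@np.array(l,float)
def Q(a):
    a=np.radians(a);c,s=np.cos(a),np.sin(a)
    return np.roll(Ro.from_matrix(RZ@np.array([[-c,0,s],[0,1,0],[-s,0,-c]])).as_quat(),1)
def force():
    return RZ.T@np.array(bot.get_obs()['wrist_force'])
def lamtcp(): return RZ.T@(np.array(bot.get_obs()['tcp_pos'])-[v[0],v[1],0])
class P:
    def press(s,l,zmin,target=17):
        bot.dwell(.2); s.b=force()
        hit=bot.move_straight(W([l[0],l[1],zmin]),max_speed=12,guard=5)
        s.l=lamtcp(); print('hit',hit,np.round(s.l,1),np.round(force()-s.b,1))
        if not hit: raise SystemExit('no contact')
        s.k=None; s.settle(target)
    def settle(s,target=17):
        F=(force()-s.b)[2]
        for i in range(8):
            if abs(F-target)<2: break
            k=s.k or 20.
            dz=np.clip((F-target)/k,-.5,.5); s.l=s.l+[0,0,dz]
            bot.move_straight(W(s.l),max_speed=10); bot.dwell(.1)
            F2=(force()-s.b)[2]
            if abs(dz)>.1 and (F2-F)/-dz>3: s.k=min((F2-F)/-dz,100.)
            F=F2
        print('press F',round(F,1),'z',round(s.l[2],2),'k',s.k)
    def drag(s,to,step=20,speed=60,target=17,stopT=None):
        to=np.array(to,float)
        while True:
            d=to-s.l[:2]; n=np.linalg.norm(d)
            if n<.05: return
            s.l=s.l+np.r_[d*min(1,step/n),0]
            bot.move_straight(W(s.l),max_speed=speed)
            f=force()-s.b; print(np.round(s.l,1),np.round(f,1),end=' ')
            if stopT and np.linalg.norm(f[:2])>stopT: print('stop'); return
            s.l[2]+=np.clip((f[2]-target)/(s.k or 20.),-.5,.5)
E
python3 - <<'E'
from m import *
q=Q(42); ax=np.array([np.sin(np.radians(42)),0,-np.cos(np.radians(42))])
pre=np.array([50,-60,40])-70*ax
for l,a in [(pre,42),([50,-60,28],42),([-55,-60,28],42),([-20,-60,24],0),([-20,78,24],0),([-20,78,100],0)]: print(l,bot.ik(W(l),Q(a)) is not None)
bot.movep(W(pre+[-20,0,40]),q); bot.move_straight(W(pre))
bot.move_straight(W([50,-60,40]),max_speed=80)
P0=P(); P0.press([50,-60],20); P0.drag([30,-60]); print()
print(bot.get_obs()['clock'])
import pickle; pickle.dump((P0.l,P0.b,P0.k),open('P.pkl','wb'))
E
```

```text
[  3.16085755 -60.          92.02013778] False
[50, -60, 28] True
[-55, -60, 28] False
[-20, -60, 24] True
[-20, 78, 24] True
[-20, 78, 100] TrueTraceback (most recent call last):
  File "<stdin>", line 5, in <module>
plant.IKError: the arm cannot take that pose within its joint ranges
```

```bash
cat > scan.py <<'E'
from m import *
def QA(a,az,fl=0):
    # lean a deg; body displaced toward direction az (deg, 0 = -x lam, + = toward +y); tool x in lean plane
    a,z=np.radians(a),np.radians(-az);c,s=np.cos(a),np.sin(a)
    M=Ro.from_euler('z',z).as_matrix()@np.array([[-c,0,s],[0,1,0],[-s,0,-c]])
    if fl: M=M@np.diag([-1,-1,1])
    return np.roll(Ro.from_matrix(RZ@M).as_quat(),1)
if __name__=='__main__':
    for fl in (0,1):
        for a in (30,35,40,45):
            for az in (-60,-40,-20,0,20,40,60):
                r=''
                for x,z in ((50,30),(40,30),(30,30),(20,30),(8,30),(8,70),(20,75),(30,60)):
                    r+='.X'[bot.ik(W([x,-60,z]),QA(a,az,fl)) is not None]
                if 'X' in r: print(fl,a,az,r)
E
python3 scan.py
```

```text
0 30 -60 XXXXXXXX
0 30 -40 XXXXXXXX
0 30 -20 XXXXXXXX
0 30 0 XXXXXXXX
0 30 20 XXXXXXXX
0 30 40 XXXXXXXX
0 30 60 XXXXXXXX
0 35 -60 XXXXXXXX
0 35 -40 XXXXXXXX
0 35 -20 XXXXXXXX
0 35 0 XXXXXXXX
0 35 20 XXXXXXXX
0 35 40 XXXXXXXX
0 35 60 XXXXXXXX
0 40 -60 XXXXXXXX
0 40 -40 XXXXXXXX
0 40 -20 XXXXXXXX
0 40 0 XXXXXXXX
0 40 20 XXXXXXXX
0 40 40 XXXXXXXX
0 40 60 XXXXXXXX
0 45 -60 XXXXXXXX
0 45 -40 XXXXXXXX
0 45 -20 XXXXXXXX
0 45 0 XXXX...X
0 45 20 XXXXXXXX
0 45 40 XXXXXXXX
0 45 60 XXXXXXXX
1 30 -60 XXXXXXXX
1 30 -40 XXXXXXXX
1 30 -20 XXXXXXXX
1 30 0 XXXXXXXX
1 30 20 XXXXXXXX
1 30 40 XXXXXXXX
1 30 60 XXXXXXXX
1 35 -60 XXXXXXXX
1 35 -40 XXXXXXXX
1 35 -20 XXXXXXXX
1 35 0 XXXXXXXX
1 35 20 XXXXXXXX
1 35 40 XXXXXXXX
1 35 60 XXXXXXXX
1 40 -60 XXXXXXXX
1 40 -40 XXXXXXXX
1 40 -20 XXXXXXXX
1 40 0 XXXXXXXX
1 40 20 XXXXXXXX
1 40 40 XXXXXXXX
1 40 60 XXXXXXXX
1 45 -60 XXXXXXXX
1 45 -40 XXXXXXXX
1 45 -20 XXXXXXXX
1 45 0 XXXX...X
1 45 20 XXXXXXXX
1 45 40 XXXXXXXX
1 45 60 XXXXXXXX
```

```bash
python3 - <<'E'
from m import *
import pickle
a=38; q=Q(a); ax=np.array([np.sin(np.radians(a)),0,-np.cos(np.radians(a))])
pre=np.array([50,-60,40])-48*ax
bot.movep(W(pre+[0,0,50]),q); bot.move_straight(W(pre))
bot.move_straight(W([50,-60,40]),max_speed=80)
P0=P(); P0.press([50,-60],20); P0.drag([30,-60],step=10); print()
print(bot.get_obs()['clock'])
pickle.dump((P0.l,P0.b,P0.k),open('P.pkl','wb'))
p=bot.snapshot('top'); c=p['img'][95:245,180:440,::-1]
cv2.imwrite('pics/t2.png',cv2.resize(c,None,fx=3,fy=3,interpolation=cv2.INTER_CUBIC))
E
```

```text
hit True [ 50.7 -59.8  29.9] [-0.  -0.6  3.6]
press F 17.4 z 26.45 k 5.314035854288149
[ 40.7 -59.9  26.5] [-1.3 -1.1 16.5] [ 30.7 -60.   26.4] [-2.6 -0.8 17.7] [ 30.  -60.   26.5] [ 1.4 -1.  13.6] 
12.3167
```

View pics/t2.png

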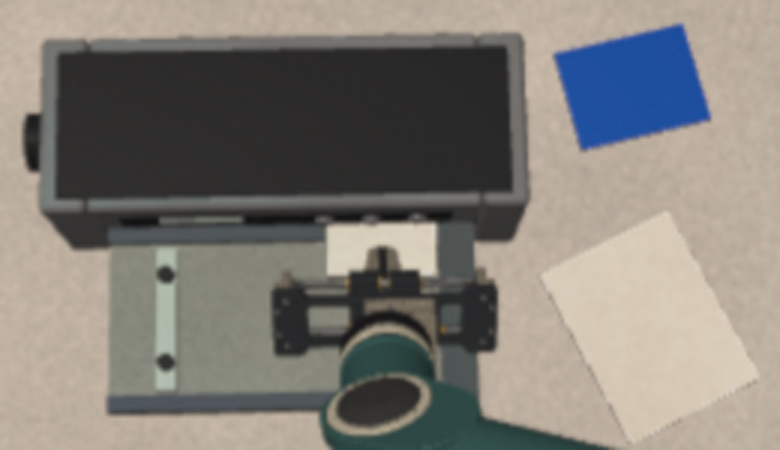

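The panel follows: its front edge moved from crop row 257 to 277, about 18 mm. The drag continues, then I regrasp upright.

```bash
python3 - <<'E'
from m import *
import pickle
P0=P(); P0.l,P0.b,P0.k=pickle.load(open('P.pkl','rb'))
try: P0.drag([-20,-60],step=12)
except bot.IKError: print('IK limit',lamtcp())
print()
l=lamtcp(); bot.move_straight(W([l[0],-60,50]),max_speed=60)
print(np.round(l,1))
bot.movep(W([-10,-60,60]),Q(0)); bot.move_straight(W([-3,-60,32]))
P1=P(); P1.press([-3,-60],17); P1.drag([-45,-60],step=12); print()
print(bot.get_obs()['clock'])
pickle.dump((P1.l,P1.b,P1.k),open('P.pkl','wb'))
p=bot.snapshot('top'); c=p['img'][95:245,180:440,::-1]
cv2.imwrite('pics/t3.png',cv2.resize(c,None,fx=3,fy=3,interpolation=cv2.INTER_CUBIC))
E
```

```text
[ 18. -60.  26.] [-1.1 -0.8 18.3] [  6.  -60.   26.2] [-1.7 -0.9 18.8] [ -6.  -60.   26.6] [-1.5 -0.7 16.9] [-18.  -60.   26.6] [-1.6 -0.5 17.6] [-20.  -60.   26.7] [ 2.2 -0.7 14.2] 
[-17.1 -59.7  29.4]
hit True [ -2.9 -59.9  24.5] [-0.4  0.1  4.9]
press F 16.0 z 22.48 k 7.192789802049873
[-14.9 -60.   22.5] [-1.4 -0.8 13.5] [-26.9 -60.   22. ] [-0.8  0.4 16.2] [-38.9 -60.   21.9] [-1.8 -0.6 18.3] [-45.  -60.   22.1] [-1.   0.9 16.5] 
19.75
```

View pics/t3.png

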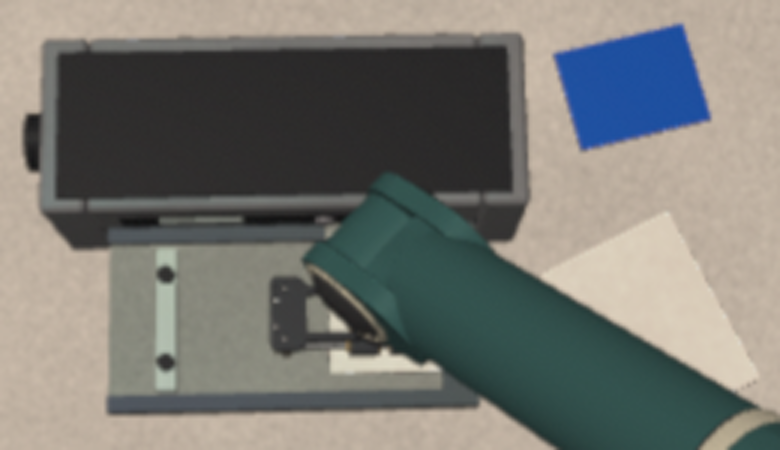

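Panel front edge is at crop row about 373 and the stop at about 391, so about 16 mm remain. Next I seat it against the stop, regrasp near the centre and slide left.

```bash
python3 - <<'E'
from m import *
import pickle
P1=P(); P1.l,P1.b,P1.k=pickle.load(open('P.pkl','rb'))
P1.drag([-57,-60],step=6,speed=40); P1.drag([-66,-60],step=1.5,speed=25,stopT=6); print()
l=P1.l; bot.move_straight(W([l[0],l[1],34]),max_speed=60)
bot.move_straight(W([-32,-60,34])); 
P2=P(); P2.press([-32,-60],17); P2.drag([-34,20],step=16); print(); P2.drag([-35,60],step=13);print()
print(bot.get_obs()['clock'])
pickle.dump((P2.l,P2.b,P2.k),open('P.pkl','wb'))
p=bot.snapshot('top'); c=p['img'][95:245,180:440,::-1]
cv2.imwrite('pics/t4.png',cv2.resize(c,None,fx=3,fy=3,interpolation=cv2.INTER_CUBIC))
E
```

```text
[-51. -60.  22.] [ 1.5 -0.3 15.3] [-57.  -60.   21.8] [ 0.9  0.2 16.7] [-58.5 -60.   21.7] [ 2.2 -0.3 15.9] [-60.  -60.   21.6] [ 3.1  0.2 17.1] [-61.5 -60.   21.6] [ 2.9 -0.5 16.5] [-63.  -60.   21.5] [ 2.3  0.4 16.8] [-64.5 -60.   21.5] [ 3.6 -0.4 16.3] [-66.  -60.   21.4] [ 5.1  0.  15.5] 
hit True [-31.9 -60.   24.5] [ 0.2 -0.4  5.2]
press F 16.0 z 22.68 k 5.203776227595916
[-32.3 -44.   22.7] [ 1.4 -0.1 13.6] [-32.7 -28.   22.2] [ 1.4  0.5 15.6] [-33.2 -12.   21.9] [ 0.9  0.6 18.1] [-33.6   4.   22.1] [ 1.9 -0.3 15.5] [-34.   20.   21.8] [ 0.6  0.3 17.3] 
[-34.3  33.   21.9] [ 0.5 -1.4 17.4] [-34.6  46.   22. ] [ 1.6 -0.6 16. ] [-35.   59.   21.8] [ 0.6 -0.4 17.5] [-35.   60.   21.9] [ 0.8 -2.4 17.7] 
28.5167
```

View pics/t4.png

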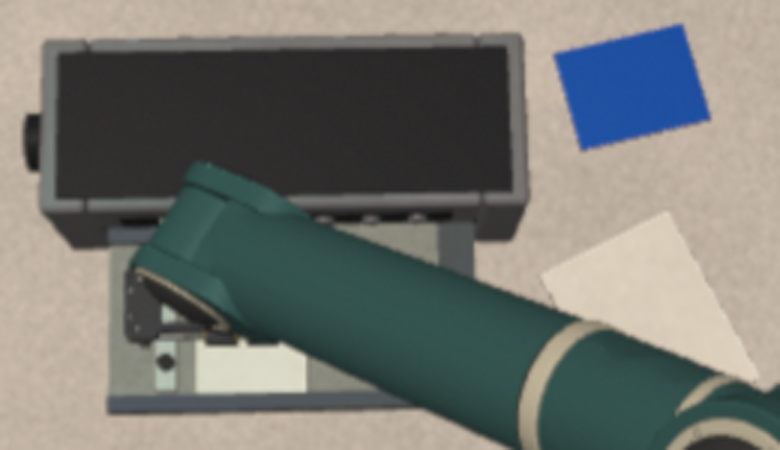

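The panel is flush at the front (row 392) with about 16 mm left to the fence (left edge at column 195, fence at 178). I'll finish the slide, seat it both ways, release and check.

```bash
cat > fin.py <<'E'
from m import *
import pickle
P2=P(); P2.l,P2.b,P2.k=pickle.load(open('P.pkl','rb'))
P2.drag([-35,72],step=6,speed=40); P2.drag([-35,83],step=1.5,speed=25,stopT=8); print()
y=P2.l[1]; P2.drag([-39,y],step=1.5,speed=25,stopT=8); print()
l=P2.l; bot.move_straight(W([l[0],l[1],60]),max_speed=60)
bot.movep(W([-110,0,380]),Q(0))
print(bot.get_obs()['clock'])
p=bot.snapshot('wrist'); pickle.dump(p,open('w2.pkl','wb'))
n=[[-90,127.6],[-90,27.6],[40,27.6],[40,127.6]]
print(np.round(proj(p,[W(k+[24]) for k in n])).tolist())
u=proj(p,[W([-25,78,24])])[0]; x,y=np.clip((u-[80,60]).astype(int),0,[480,280]); print(x,y)
c=np.clip(p['img'][y:y+120,x:x+160,::-1]*1.3,0,255).astype(np.uint8)
cv2.imwrite('pics/w2.png',cv2.resize(c,None,fx=5,fy=5,interpolation=cv2.INTER_CUBIC))
E
python3 fin.py
```

```text
[-35.  66.  22.] [ 1.4 -1.6 16.8] [-35.  72.  22.] [ 1.6 -2.4 17. ] [-35.   73.5  22. ] [ 0.5 -2.9 18.4] [-35.   75.   22.2] [ 0.9 -2.8 16.3] [-35.   76.5  22.1] [ 1.6 -2.2 16.9] [-35.   78.   22.1] [ 2.2 -3.5 17.3] [-35.   79.5  22.1] [ 1.4 -7.3 19.2] [-35.   81.   22.6] [ 1.7 -6.2 15.4] [-35.   82.5  22.3] [ 0.1 -8.9 19.9] stop

[-36.5  82.5  22.3] [ 2.1 -6.1 16.5] [-38.   82.5  22.2] [ 4.6 -5.  16. ] [-39.   82.5  22. ] [ 5.1 -4.4 14.7] 
33.725
[[385.0, 171.0], [332.0, 171.0], [331.0, 235.0], [381.0, 235.0]]
277 143
```

View pics/w2.png

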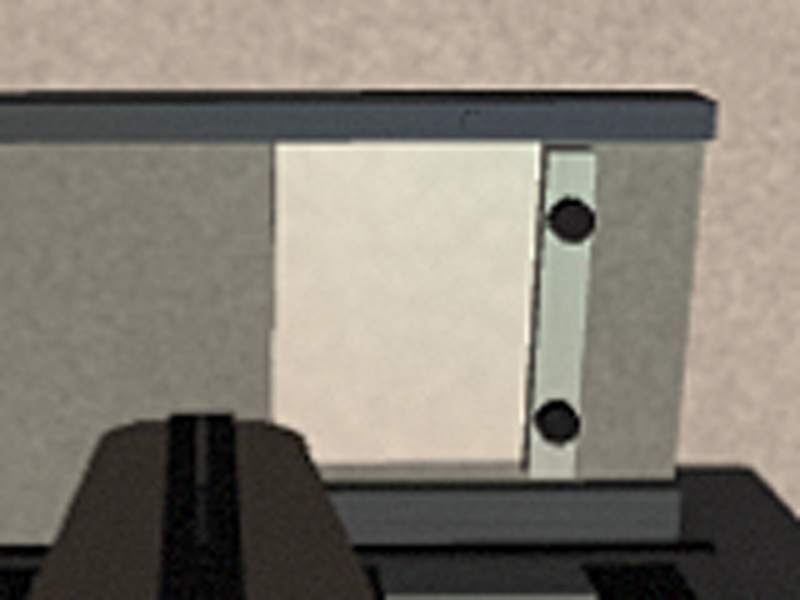

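The panel lies flush against the stop (row 142) and the fence: its left edge runs from (540,145) to (524,465), parallel to the fence face. Contact forces rose on both sides while seating, which confirms it. I'm handing in.

```bash
python3 -c "
from plant import bot
print(bot.sign_off())"
```

```text
the job is handed in; nothing more can be done
None
```

I dragged the panel out, slid it into the corner between the front stop and the fence, let go of it and handed the job in at about 34 s; the last picture shows it flush on both sides, but no verdict came back.

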